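# Open the hood sash to its mark and slide the tip box in

## Robot

A 6-joint arm with a two-finger parallel gripper is mounted at the origin on a cart in front of the work surface, level with it; the furniture and walls round the work are solid. World frame = base frame: x ahead of the robot, y to its left, z up, the work surface at z = 0. Lengths are in m, angles in rad, forces in N, time in s.
With the tool pointing down it reaches from about 0.375 to 0.975 m from the base axis. Payload 3.8 kg.
Tool frame: the origin (TCP) lies at the very end of the fingers, on their centre line; the grasp point (between the pads) lies bot.grip_point_offset behind it (bot.grip_point_offset is the distance from the TCP to the grasp point, in m); z points along the fingers, y is the line along which they close (so a half turn about z gives the same grasp; the last joint's range is limited). The gripper opens to 85 mm and grips with 20 to 120 N. Pads are 22 mm wide; open, the fingers measure 114 mm over their backs; the gripper's body (76 mm by 85 mm) begins 54 mm behind the grasp point. The pads swing forward as they close: fully open they stand 13 mm farther back than shut.
Start: joints at [-1.203, 0.264, 1.604, -0, 1.274, -0.037], TCP at [0.266, -0.62, 0.231] pointing down, gripper open.
Joint ranges: [-2.63, 2.63], [-0.94, 2.18], [0.31, 2.57], [-1.31, 4.45], [0, 2.66], [-2.55, 2.55]. Speed limits (rad/s): [2.57, 2.57, 3.14, 3.14, 3.14, 3.14].

## Interface

Orientations are given as a rotation vector (axis times angle).
In Python, from workcell import bot, vision gives the robot as it stands.
- The arm moves only by the tool play_rows, never from a script. Its argument "rows" is a list of rows, each an object of numbers: "dx", "dy", "dz": the shift along the tool's x, y, z as a fraction of full scale; "roll": the turn about the tool's z as a fraction of full scale; "fingers": the closure, from 0 (fully open) to 1 (shut). In form: [{"dx": .., "dy": .., "dz": .., "roll": .., "fingers": ..}, ...]. A call has 1 to 20 rows; each row shifts and turns the commanded pose from where the row before left it, along the tool's axes as they then stand; what a row does not reach is not made up. Full scale, the value 1, is 0.04 m for a shift and 4 degrees for a turn. A row lasts 1/12 s, in which the tool goes at most 41.7 mm and 7.16 degrees, less where a joint would pass 70% of its speed; a pose out of reach is approached as far as the arm can. A call with a number of a shift or a turn outside -1 to 1 is refused whole. A call with a gripper value outside its range is refused whole. The fingers move at their own pace and stop on an object; "grip_force" is the grip in N (left out, the last holds). Time passes only in rows, so rows that do not move let the fingers close. It gives the time, the measured TCP pose, the force and the opening at its end, in the units of the state.
- bot.read_state(): the state, without advancing time (a new reading comes with each control period).
- vision.read_camera(name): name is "scene" or "top"; returns a dict with "pixels" (480x640x3 uint8, red, green, blue), "depth" (480x640 float32, m along the optical axis (not along the pixel's ray), 0 where there is no reading), "fx", "fy", "cx", "cy" (pixels), "R" (3x3) and "t" (3): a world point X has camera coordinates R X + t. Camera axes: x right, y down, z forward; pixel columns grow to the right and rows downward; lengths in m; the calibration is good to about 2 mm. A picture is of the moment at which its call begins.
- bot.finish_job(): hands the job in, once; it reports no verdict.
The state is a dict: "time": time; "q": joint angles; "joint_vel": joint speeds; "joint_torque": joint torques, N m; "tool_pos": TCP position; "tcp_rot": TCP orientation; "wrist_force": force on the tool from outside, world axes, zero at the start; "torque": the same for the moment, N m; "width": opening from 0.0 (shut) to 1.0 (fully open).
Only numpy, scipy, OpenCV 4.12 (cv2) and the standard library are available. Lean on these libraries where they do the work, as an engineer would, in place of code of your own. Each camera call takes 0.05 s, during which the arm holds its last target. There are 200 camera calls.

## Task

Load the orange tip box into the clear bench-top hood. With fingertips under the lip along the sash's lower edge, and touching that lip only from beneath, push the counterweighted sash up until the red pointer at its right end is level with the green marker on the right-hand post, and leave it standing there. Then, with the fingers against its near side, gently slide the tip box along the bench through the opening until it is wholly behind the sash; grip and lift nothing, and leave the other things where they are.

Things in the scene. Friction and masses are not known exactly. Their poses are not given: they have to be found in the camera images.
- hood_front (a point): clear hood: point on the bench, middle of the sash plane; fixed in the run. x = level, into the hood; y = left along the sash; z = up. No floor of its own. Opening 380 mm wide, back pane at x +237 mm, roof 255 mm high, header bar behind the sash from 242 mm up. White post each side: |y| 190 to 250, x -20 to +32 (foot to -28), 490 mm high; a brass counterweight sinks in its slot as the sash rises
- sash (a joint): height of the sash above its lower stop, m (0 to 0.205, vertical, grows upward). Clear pane in an aluminium frame, 380 mm wide, balanced by counterweights: it stays where it is left; some 3 to 4 N moves it slowly (friction 3 N, damping 12 N s/m)
- lip (a point): middle of the lower front edge of the sash's lip, moves with it; axes like hood_front. Lip: level aluminium ledge, 340 mm wide (y -170 to +170), stands out 37 mm towards the robot (pane at +37 mm x), 8 mm thick, with a black rubber cap on top, 4 mm, set back 6 mm. 60 mm above the bench at sash joint 0. Push up on its flat underside anywhere along it
- pointer (a point): the outer end of the small red pointer at the right (-y) end of the sash's lip, 6 mm above the lip's underside; moves with the sash
- mark_tip (a point): the tip of the green marker clip on the right-hand post, 11 to 18 cm above where the pointer stands with the sash down; fixed during the run. The pointer is level with it when both have the same height
- tipbox: orange tip box with a frosted lid (fixed shut), 89 (x) x 124 (y) x 88 mm high, 0.14 to 0.28 kg, stands in front of the hood's left half, too tall for the gap under the lowered sash. Origin: centre of its underside; x points roughly into the hood, y left. Its sides are upright to 30 mm height, set back 6 mm above that
- tb_left (a point): left end of the tip box's near side (the side towards the robot), 20 mm above its underside, 44.5 mm in -x and 62 mm in +y from its centre
- tb_right (a point): right end of the tip box's near side, 20 mm above its underside, 44.5 mm in -x and 62 mm in -y from its centre
- petri: two stacked petri dishes in the hood's right half, 93 mm wide, 31 mm high; bystander. Origin: centre of the underside
- vial: small glass vial with grey cap in the hood's right half near the sash, 46 mm wide, 91 mm high; bystander. Origin: centre of the underside
- timer: white lab timer lying on the bench to the right, 66 x 66 x 15 mm; bystander. Origin: centre of the underside
- amber: amber bottle with blue cap on the left, 86 mm wide, 190 mm high; bystander. Origin: centre of the underside
- jar: white jar with black lid on the left, 104 mm wide, 165 mm high; bystander. Origin: centre of the underside
- tray: small blue weighing tray on the left, 42 x 56 x 31 mm; bystander. Origin: centre of the underside

How it is judged:
On the way, in this order (a step that is already met when the one before it is completed fails the run):
1. the sash pointer stands level with the green mark (within 8 mm), the tip box still in front of the sash (z of pointer in the frame of mark_tip between -0.008 and 0.008 m and x of tipbox in the frame of hood_front below -0.04 m), for 0.5 s.
2. the tip box is wholly behind the sash (x of each of tb_left, tb_right in the frame of hood_front above 0 m), for 0.2 s.
At the end, for the whole second after the job is handed in: the sash stands still with its red pointer within 8 mm of the height of the green mark's tip; the tip box stands upright (within 0.1 rad) and at rest on the bench inside the hood, both ends of its near side behind the sash plane (all of step 2 and z of pointer in the frame of mark_tip between -0.008 and 0.008 m and velocity of joint sash between -0.005 and 0.005 m/s and x of tipbox in the frame of hood_front below 0.23 m and y of tipbox in the frame of hood_front between -0.19 and 0.19 m and height (world z) of tipbox below 0.006 m and angle between tipbox's own z axis and vertical below 0.1 rad and linear speed of tipbox below 0.01 m/s); the robot touches nothing.
It fails at once if the lip is gripped or touched from above with the fingers (more than 2 N on its rubber cap) (contact force between sash_c2 and the fingers above 2 N).
It fails at once if the tip box is lifted off the bench (more than 15 mm) or tipped over (more than 0.35 rad) (height (world z) of tipbox above 0.015 m or angle between tipbox's own z axis and vertical above 0.35 rad).
It fails at once if the tip box is squeezed or rammed (more than 30 N from the fingers) (contact force between tipbox and the fingers above 30 N).
It fails at once if a bystander is moved by more than 20 mm (distance of any of petri, vial, timer, amber, jar, tray from where it was at the start of the episode above 0.02 m).
It also fails if it takes over 67 s, if anything falls off the work surface, if the arm or the gripper's body presses on something with over 40 N, if the wrist force passes 120 N, or if a joint passes its speed limit or range.

## Working session

There is one attempt and no reset: what is moved stays moved. The work goes in short steps, Python scripts to look and compute and a tool call to move; the robot and the scene stay as the last step left them, time stands still between calls to the robot, and variables do not carry over. Pictures are saved under pics/ and viewed, on a budget of 10 in all, crops included, one or two more only if the job needs it, and the job is handed in when it is done.

Besides the shell and the picture viewer there is one more tool, called after "Call:" in YAML: its name, and indented under it one key for each argument. play_rows: Moves the arm, as the interface text tells. Its arguments: {"type":"object","properties":{"rows":{"type":"array","items":{"type":"object","properties":{"dx":{"type":"number","minimum":-1,"maximum":1},"dy":{"type":"number","minimum":-1,"maximum":1},"dz":{"type":"number","minimum":-1,"maximum":1},"roll":{"type":"number","minimum":-1,"maximum":1},"fingers":{"type":"number"}}}},"grip_force":{"type":"number"}},"required":["rows"]}

```bash
mkdir -p pics; ls; cat > h.py <<'E'
import numpy as np, cv2
from workcell import bot, vision
def cam(n): return vision.read_camera(n)
def pt(c,u,v,d=None):
    d=c["depth"][v,u] if d is None else d
    p=np.array([(u-c["cx"])/c["fx"]*d,(v-c["cy"])/c["fy"]*d,d]); return c["R"].T@(p-c["t"])
def ray(c,u,v):
    o=-c["R"].T@c["t"]; r=c["R"].T@np.array([(u-c["cx"])/c["fx"],(v-c["cy"])/c["fy"],1.]); return o,r
def onz(c,u,v,z):
    o,r=ray(c,u,v); return o+r*(z-o[2])/r[2]
def proj(c,X):
    p=c["R"]@np.array(X)+c["t"]; return p[0]/p[2]*c["fx"]+c["cx"],p[1]/p[2]*c["fy"]+c["cy"]
E
python3 - <<'E'
from h import *
import pickle
for n in("scene","top"):
    c=cam(n); pickle.dump(c,open(n+"0.pkl","wb")); cv2.imwrite(f"pics/{n}0.png",c["pixels"][:,:,::-1]); print(n,c["fx"],-c["R"].T@c["t"],c["R"].round(3).tolist())
s=bot.read_state(); print(s); print(bot.grip_point_offset)
E
```

```text
pics
scene 468.38203615093454 [ 0.18178697 -0.40042988  0.90022507] [[0.798, -0.603, -0.003], [-0.445, -0.586, -0.677], [0.407, 0.541, -0.736]]
top 478.80067679932716 [ 0.12169334 -0.05235174  1.02596965] [[0.372, -0.928, 0.004], [-0.799, -0.322, -0.508], [0.473, 0.186, -0.861]]
{'time': 0.1, 'q': array([-1.20290895e+00,  2.64665168e-01,  1.60526555e+00,  1.34738393e-05,
        1.27370860e+00, -3.69286711e-02]), 'joint_vel': array([-0.00029219, -0.00034321, -0.00141654, -0.00086092,  0.00021204,
        0.00055287]), 'joint_torque': array([-6.85571536e-05, -5.16707003e+01, -3.68590450e+01, -8.42995540e-07,
        6.30486145e-03, -1.75312454e-05]), 'tool_pos': array([ 0.26558992, -0.61981851,  0.23007987]), 'tcp_rot': array([-3.07547974e+00, -6.31138186e-01,  5.09289015e-04]), 'wrist_force': array([-7.86199608e-01,  3.34804876e-01, -7.82145078e-04]), 'torque': array([-0.01291294, -0.02514692,  0.01796148]), 'width': 0.9994163195392581}
0.0187
```

View pics/scene0.png

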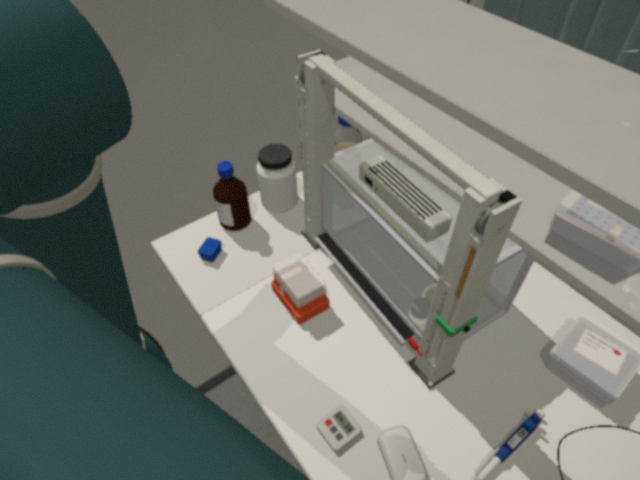

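View pics/top0.png

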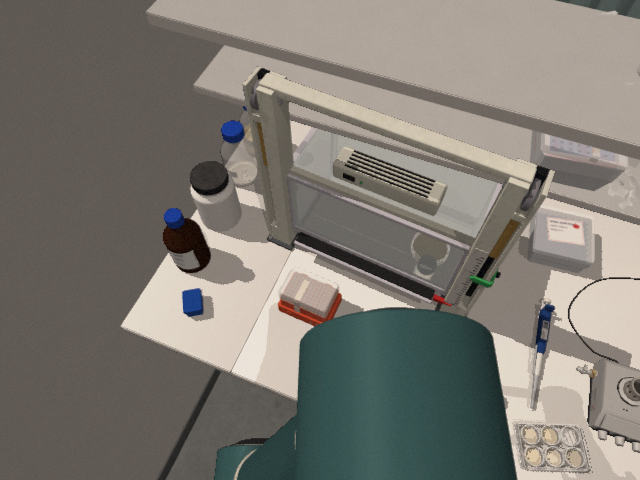

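The scene view shows the tip box at about (300,290), the pointer at (415,344) and the green clip at (455,325). In the top view the lip cap runs from (300,240) to (437,298), with the pointer at (441,299), the clip at (482,281) and the box at (310,297).

```bash
python3 - <<'E'
from h import *
import pickle
for n in("scene","top"):
    c=pickle.load(open(n+"0.pkl","rb")); hsv=cv2.cvtColor(c["pixels"],cv2.COLOR_RGB2HSV).astype(int)
    H,S,V=hsv[...,0],hsv[...,1],hsv[...,2]; yy,xx=np.mgrid[:480,:640]
    def P(m):
        v,u=np.where(m&(c["depth"]>0)); return u,v,np.array([pt(c,a,b) for a,b in zip(u,v)])
    b=[(400,320,430,365),(425,285,450,310)][n=="top"]
    box=lambda b:(xx>=b[0])&(xx<b[2])&(yy>=b[1])&(yy<b[3])
    u,v,p=P(box(b)&((H<6)|(H>174))&(S>160)&(V>120)); print(n,"pointer",len(u)); 
    for k in range(0,len(u),max(1,len(u)//14)): print(u[k],v[k],p[k].round(3))
    b=[(430,305,485,340),(460,265,510,292)][n=="top"]
    u,v,p=P(box(b)&(H>50)&(H<75)&(S>120)); print("green",len(u))
    for k in np.argsort(u)[::max(1,len(u)//20)]: print(u[k],v[k],p[k].round(3))
    b=[(265,265,335,325),(270,280,345,330)][n=="top"]
    u,v,p=P(box(b)&(H<12)&(S>150)); print("box",len(u)); q=p[(p[:,2]>0.02)&(p[:,2]<.034)]
    r=cv2.minAreaRect(p[:,:2].astype(np.float32)); print(r,cv2.boxPoints(r).round(3).tolist()); print("z",np.percentile(p[:,2],[1,50,99]))
    u,v,p=P(box([(265,255,335,325),(270,265,345,330)][n=="top"])); q=p[p[:,2]>.08]; r=cv2.minAreaRect(q[:,:2].astype(np.float32)); print("lid",q[:,2].max(),r,cv2.boxPoints(r).round(3).tolist())
    # dark cap
    b=[(300,225,430,350),(290,230,445,305)][n=="top"]
    u,v,p=P(box(b)&(V<60)); k=(p[:,2]>.06)&(p[:,2]<.085); p=p[k]; r=cv2.minAreaRect(p[:,:2].astype(np.float32)); print("cap",len(p),np.median(p[:,2]),r,cv2.boxPoints(r).round(3).tolist())
E
```

```text
scene pointer 53
409 338 [ 0.609 -0.115  0.071]
409 339 [ 0.606 -0.118  0.075]
412 339 [ 0.613 -0.12   0.071]
411 340 [ 0.609 -0.121  0.072]
409 341 [ 0.607 -0.119  0.067]
412 341 [ 0.609 -0.124  0.072]
410 342 [ 0.605 -0.123  0.071]
413 342 [ 0.608 -0.127  0.074]
411 343 [ 0.606 -0.125  0.068]
414 343 [ 0.611 -0.129  0.069]
411 344 [ 0.604 -0.127  0.069]
414 344 [ 0.608 -0.131  0.07 ]
412 345 [ 0.603 -0.13   0.071]
415 345 [ 0.609 -0.133  0.069]
414 346 [ 0.605 -0.134  0.071]
417 346 [ 0.61  -0.138  0.07 ]
417 347 [ 0.609 -0.139  0.069]
418 351 [ 0.604 -0.146  0.069]
green 193
436 318 [ 0.601 -0.164  0.213]
438 321 [ 0.6   -0.169  0.211]
439 320 [ 0.601 -0.17   0.214]
441 320 [ 0.602 -0.173  0.217]
442 322 [ 0.6   -0.177  0.218]
443 322 [ 0.603 -0.178  0.215]
444 323 [ 0.603 -0.18   0.215]
445 329 [ 0.598 -0.188  0.211]
447 330 [ 0.598 -0.191  0.212]
448 329 [ 0.6   -0.192  0.214]
449 329 [ 0.6   -0.194  0.217]
451 332 [ 0.598 -0.199  0.216]
452 333 [ 0.6   -0.201  0.213]
455 331 [ 0.606 -0.201  0.214]
457 331 [ 0.607 -0.205  0.218]
459 329 [ 0.614 -0.203  0.215]
462 326 [ 0.62  -0.
[... 2579 characters left out ...]
841858], [0.49000000953674316, 0.2070000022649765]]
z [0.00220474 0.03024824 0.05477601]
lid 0.7939679800191075 ((0.3771877884864807, 0.0930691510438919), (0.4037064015865326, 0.12429451197385788), 18.53394317626953) [[0.16599999368190765, 0.08799999952316284], [0.20600000023841858, -0.029999999329447746], [0.5879999995231628, 0.09799999743700027], [0.5490000247955322, 0.2160000056028366]]
cap 1514 0.07156725790142546 ((0.6269044876098633, 0.05534309148788452), (0.3366040885448456, 0.030230121687054634), 85.23182678222656) [[0.5979999899864197, -0.11100000143051147], [0.628000020980835, -0.11400000005960464], [0.656000018119812, 0.22200000286102295], [0.6259999871253967, 0.2240000069141388]]
```

Call:
play_rows:
  rows:
    - {"dz": -1, "fingers": 1}
    - {"dz": -1, "fingers": 1}
    - {"dz": -1, "fingers": 1}
    - {"dz": -1, "fingers": 1}
    - {"dz": -1, "fingers": 1}
    - {"dz": -1, "fingers": 1}
    - {"dz": -1, "fingers": 1}
    - {"dz": -1, "fingers": 1}

```text
validation failed for argument at $.ro...
```

```bash
python3 - <<'E'
from h import *
s=bot.read_state(); print(s['time'],s['q'].round(3),s['tool_pos'],s['tcp_rot'],s['width'])
print([x for x in dir(bot) if x[0]!='_'])
E
```

```text
0.1 [-1.203  0.265  1.605  0.     1.274 -0.037] [ 0.26558992 -0.61981851  0.23007987] [-3.07547974e+00 -6.31138186e-01  5.09289015e-04] 0.9994163195392581
['MotionError', 'finish_job', 'grip_point_offset', 'read_state']
```

Call:
play_rows:
  rows:
    - {"dx": 0, "dy": 0, "dz": -1, "roll": 0, "fingers": 1}
    - {"dx": 0, "dy": 0, "dz": -1, "roll": 0, "fingers": 1}
    - {"dx": 0, "dy": 0, "dz": -1, "roll": 0, "fingers": 1}
    - {"dx": 0, "dy": 0, "dz": -1, "roll": 0, "fingers": 1}
    - {"dx": 0, "dy": 0, "dz": -1, "roll": 0, "fingers": 1}
    - {"dx": 0, "dy": 0, "dz": -1, "roll": 0, "fingers": 1}
    - {"dx": 0, "dy": 0, "dz": -1, "roll": 0, "fingers": 1}
    - {"dx": 0, "dy": 0, "dz": -1, "roll": 0, "fingers": 1}

```text
time: 0.77
tool_pos: [0.2657, -0.6199, 0.5527]
tcp_rot: [-3.077, -0.631, 0.0]
wrist_force: [0.6, -0.9, 0.3]
width: 0.002
```

```bash
python3 - <<'E'
from h import *
s=bot.read_state(); print(s['time'],s['q'].round(3),s['tool_pos'],s['tcp_rot'],s['width'])
E
```

```text
0.7667 [-1.203  0.255  1.039  0.     1.848 -0.037] [ 0.26565023 -0.61993676  0.55274339] [-3.07675854e+00 -6.31377352e-01  1.75943863e-04] 0.0018623565069382892
```

Call:
play_rows:
  rows:
    - {"dx": 0, "dy": 0, "dz": -1, "roll": 0, "fingers": 1}
    - {"dx": 0, "dy": 0, "dz": -1, "roll": 0, "fingers": 1}
    - {"dx": 0, "dy": 0, "dz": -1, "roll": 0, "fingers": 1}
    - {"dx": 0, "dy": 0, "dz": -0.5, "roll": 0, "fingers": 1}
    - {"dx": 0, "dy": 0, "dz": -0.5, "roll": 0, "fingers": 1}
    - {"dx": 0, "dy": 0, "dz": -0.5, "roll": 0, "fingers": 1}
    - {"dx": 0, "dy": 0, "dz": -0.5, "roll": 0, "fingers": 1}

```text
time: 1.35
tool_pos: [0.2632, -0.6147, 0.7301]
tcp_rot: [-3.069, -0.63, 0.002]
wrist_force: [1.1, -4.2, -2.8]
width: 0.0
```

```bash
python3 - <<'E'
from h import *
s=bot.read_state(); print(s['time'],s['q'].round(3),s['tool_pos'],s['tcp_rot'],s['width'])
E
```

```text
1.35 [-1.204e+00  5.130e-01  3.200e-01  1.000e-03  2.317e+00 -3.700e-02] [ 0.26320209 -0.61472541  0.73006825] [-3.06936233e+00 -6.29796465e-01  1.56795168e-03] 0.00029374592838643065
```

Call:
play_rows:
  rows:
    - {"dx": 0, "dy": 0, "dz": -1, "roll": 0, "fingers": 1}
    - {"dx": 0, "dy": 0, "dz": -1, "roll": 0, "fingers": 1}
    - {"dx": 0, "dy": 0, "dz": -1, "roll": 0, "fingers": 1}
    - {"dx": 0, "dy": 0, "dz": -1, "roll": 0, "fingers": 1}

```text
time: 1.68
tool_pos: [0.2343, -0.5468, 0.8061]
tcp_rot: [3.004, 0.617, 0.023]
wrist_force: [-0.7, -0.2, 1.1]
width: -0.003
```

```bash
python3 - <<'E'
from h import *
s=bot.read_state(); print(s['time'],s['q'].round(3),s['tool_pos'],s['tcp_rot'],s['width'])
E
```

```text
1.6833 [-1.21   0.398  0.311  0.005  2.357 -0.04 ] [ 0.23429859 -0.54680861  0.8061015 ] [3.00424675 0.61652871 0.02328436] -0.002866124134033094
```

Call:
play_rows:
  rows:
    - {"dx": 0, "dy": 1, "dz": -0.7, "roll": 0, "fingers": 1}
    - {"dx": 0, "dy": 1, "dz": -0.7, "roll": 0, "fingers": 1}
    - {"dx": 0, "dy": 1, "dz": -0.7, "roll": 0, "fingers": 1}
    - {"dx": 0, "dy": 1, "dz": -0.7, "roll": 0, "fingers": 1}

```text
time: 2.02
tool_pos: [0.2542, -0.5932, 0.7958]
tcp_rot: [2.923, 0.6, 0.048]
wrist_force: [-0.3, -0.1, -0.7]
width: 0.001
```

```bash
python3 - <<'E'
from h import *
s=bot.read_state(); print(s['time'],s['q'].round(3),s['q'][[1,2,4]].sum()-np.pi,s['tool_pos'],s['tcp_rot'],s['width'])
E
```

```text
2.0167 [-1.208  0.421  0.312  0.009  2.248 -0.036] -0.16088819694007128 [ 0.25419162 -0.59321041  0.79575341] [2.92257427 0.59972194 0.04827033] 0.0011384858592828502
```

Call:
play_rows:
  rows:
    - {"dx": 0, "dy": -1, "dz": 0.7, "roll": 0, "fingers": 1}
    - {"dx": 0, "dy": -1, "dz": 0.7, "roll": 0, "fingers": 1}
    - {"dx": 0, "dy": -1, "dz": 0.7, "roll": 0, "fingers": 1}
    - {"dx": 0, "dy": -1, "dz": 0.7, "roll": 0, "fingers": 1}

```text
time: 2.35
tool_pos: [0.2167, -0.5061, 0.7048]
tcp_rot: [2.923, 0.6, 0.048]
wrist_force: [0.6, 0.2, 0.9]
width: 0.002
```

```bash
python3 - <<'E'
from h import *
s=bot.read_state(); print(s['time'],s['q'].round(3),s['q'][[1,2,4]].sum()-np.pi,s['tool_pos'],s['tcp_rot'],s['width'])
E
```

```text
2.35 [-1.217  0.009  1.033  0.009  1.939 -0.047] -0.15995812756735628 [ 0.21665221 -0.50607233  0.70478501] [2.92339271 0.59994919 0.04798773] 0.001796418227418386
```

```bash
cat > k.py <<'E'
import numpy as np
from scipy.optimize import least_squares
D=[([.2647,1.6053,1.2737],(.26559,-.61982,.23008)),([.255,1.039,1.848],(.26565,-.61994,.55274)),([.513,.320,2.317],(.2632,-.61473,.73007)),([.398,.311,2.357],(.2343,-.54681,.8061)),([.421,.312,2.248],(.25419,-.59321,.79575)),([.009,1.033,1.939],(.21665,-.50607,.70479))]
def fk(p,q):
    a=q[0];b=a+q[1];c=b+q[2]; h,L1,L2,o2,Lt,off=p
    return np.array([off+L1*np.sin(a)+L2*np.sin(b)+o2*np.cos(b)+Lt*np.sin(c), h+L1*np.cos(a)+L2*np.cos(b)-o2*np.sin(b)+Lt*np.cos(c)])
def res(p): return np.concatenate([np.concatenate([fk(p,q)-[np.hypot(x,y),z] for q,(x,y,z) in D]),(p-[.2,.5,.5,0,.3,0])*1e-4])
P=least_squares(res,[.2,.5,.5,0,.3,0]).x
def ik(r,z,phi,q0=(0,1.8,.5)):
    s=least_squares(lambda q:np.r_[fk(P,q)-[r,z],q.sum()-(np.pi-phi)],q0,bounds=([-.94,.31,0],[2.18,2.57,2.66])); return s.x,np.abs(s.fun).max()
if __name__=="__main__":
    print(P,res(P)[:-6].round(4))
    for phi in(.6,.8,.9,1.0,1.1):
        for r,z in((.58,.04),(.62,.04),(.62,.19),(.4,.04),(.45,.03),(.5,.03),(.66,.03)):
            q,e=ik(r,z,phi); print(phi,r,z,q.round(2),round(e,4))
E
python3 k.py
```

```text
[0.25298879 0.51149066 0.56619726 0.00155844 0.34829731 0.00058064] [-0.0001 -0.0001  0.0001  0.0001 -0.     -0.      0.0001 -0.0002 -0.0001
 -0.      0.      0.0002]
0.6 0.58 0.04 [0.04 2.41 0.09] 0.0
0.6 0.62 0.04 [0.12 2.33 0.1 ] 0.0
0.6 0.62 0.19 [-0.13  2.22  0.45] 0.0
0.6 0.4 0.04 [-0.25  2.57  0.25] 0.0762
0.6 0.45 0.03 [-0.14  2.57  0.13] 0.0402
0.6 0.5 0.03 [-0.09  2.56  0.07] 0.0
0.6 0.66 0.03 [0.2  2.25 0.09] 0.0
0.8 0.58 0.04 [-0.12  2.49  0.  ] 0.0609
0.8 0.62 0.04 [-0.02  2.4   0.  ] 0.0617
0.8 0.62 0.19 [-0.19  2.36  0.17] 0.0
0.8 0.4 0.04 [-0.18  2.57  0.  ] 0.1325
0.8 0.45 0.03 [-0.18  2.57  0.  ] 0.0829
0.8 0.5 0.03 [-0.19  2.57  0.  ] 0.0622
0.8 0.66 0.03 [0.08 2.31 0.  ] 0.0661
0.9 0.58 0.04 [-0.26  2.55  0.  ] 0.1007
0.9 0.62 0.04 [-0.15  2.45  0.  ] 0.1059
0.9 0.62 0.19 [-0.2   2.43  0.01] 0.0
0.9 0.4 0.04 [-0.26  2.57  0.  ] 0.144
0.9 0.45 0.03 [-0.26  2.57  0.  ] 0.1011
0.9 0.5 0.03 [-0.27  2.57  0.  ] 0.1037
0.9 0.66 0.03 [-0.03  2.35  0.  ] 0.1133
1.0 0.58 0.04 [-0.35  2.57  0.  ] 0.1408
1.0 0.62 0.04 [-0.3   2.52  0.  ] 0.1456
1.0 0.62 0.19 [-0.3   2.46  0.  ] 0.0389
1.0 0.4 0.04 [-0.34  2.57  0.  ] 0.1521
1.0 0.45 0.03 [-0.34  2.57  0.  ] 0.1443
1.0 0.5 0.03 [-0.34  2.57  0.  ] 0.146
1.0 0.66 0.03 [-0.16  2.4   0.  ] 0.1588
1.1 0.58 0.04 [-0.43  2.57  0.  ] 0.1824
1.1 0.62 0.04 [-0.43  2.57  0.  ] 0.1829
1.1 0.62 0.19 [-0.42  2.51  0.  ] 0.0768
1.1 0.4 0.04 [-0.42  2.57  0.  ] 0.1799
1.1 0.45 0.03 [-0.42  2.57  0.  ] 0.1882
1.1 0.5 0.03 [-0.42  2.57  0.  ] 0.189
1.1 0.66 0.03 [-0.35  2.5   0.  ] 0.1978
```

```bash
python3 - <<'E'
from h import *
import pickle
from k import *
for n in("scene","top"):
    c=pickle.load(open(n+"0.pkl","rb")); v,u=np.mgrid[:300:3,:640:3]; d=c["depth"][v,u]
    q=np.stack([(u-c["cx"])/c["fx"]*d,(v-c["cy"])/c["fy"]*d,d],-1)[d>0]; w=(q-c["t"])@c["R"]
    for lo,hi in((.45,.55),(.55,.7),(.7,.9),(.9,1.2)):
        for y0 in np.arange(-.8,.8,.2):
            k=(w[:,2]>lo)&(w[:,2]<hi)&(w[:,1]>y0)&(w[:,1]<y0+.2)&(w[:,0]>.45)
            if k.sum()>5: print(n,lo,round(y0,1),k.sum(),np.percentile(w[k,0],[1,50,99]).round(3),np.median(w[k,2]).round(3))
for phi in(.4,.45,.5,.55,.6):
    for r,z in((.46,.03),(.48,.03),(.48,.045),(.6,.03),(.6,.03),(.66,.03)):
        q,e=ik(r,z,phi); print(phi,r,z,q.round(2),round(e,4))
E
```

```text
scene 0.45 -0.4 645 [0.711 0.74  0.888] 0.518
scene 0.45 -0.2 2135 [0.607 0.778 1.006] 0.518
scene 0.45 -0.0 1327 [0.635 0.8   1.009] 0.518
scene 0.45 0.2 774 [0.644 0.785 1.032] 0.517
scene 0.45 0.4 656 [0.452 0.574 0.778] 0.496
scene 0.55 0.4 10 [0.452 0.464 0.484] 0.552
top 0.45 -0.4 904 [0.712 0.815 1.006] 0.518
top 0.45 -0.2 2227 [0.608 0.786 1.002] 0.517
top 0.45 -0.0 1540 [0.635 0.766 0.939] 0.517
top 0.45 0.2 957 [0.644 0.741 0.864] 0.517
top 0.45 0.4 1160 [0.452 0.614 0.782] 0.51
top 0.55 0.4 707 [0.453 0.522 0.664] 0.59
0.4 0.46 0.03 [-0.13  2.51  0.37] 0.0
0.4 0.48 0.03 [-0.09  2.47  0.36] 0.0
0.4 0.48 0.045 [-0.12  2.46  0.4 ] 0.0
0.4 0.6 0.03 [0.14 2.23 0.37] 0.0
0.4 0.6 0.03 [0.14 2.23 0.37] 0.0
0.4 0.66 0.03 [0.24 2.11 0.39] 0.0
0.45 0.46 0.03 [-0.15  2.54  0.3 ] 0.0
0.45 0.48 0.03 [-0.11  2.5   0.29] 0.0
0.45 0.48 0.045 [-0.14  2.5   0.34] 0.0
0.45 0.6 0.03 [0.13 2.27 0.3 ] 0.0
0.45 0.6 0.03 [0.13 2.27 0.3 ] 0.0
0.45 0.66 0.03 [0.23 2.15 0.32] 0.0
0.5 0.46 0.03 [-0.16  2.57  0.24] 0.0026
0.5 0.48 0.03 [-0.12  2.54  0.22] 0.0
0.5 0.48 0.045 [-0.16  2.53  0.27] 0.0
0.5 0.6 0.03 [0.12 2.3  0.22] 0.0
0.5 0.6 0.03 [0.12 2.3  0.22] 0.0
0.5 0.66 0.03 [0.22 2.18 0.25] 0.0
0.55 0.46 0.03 [-0.15  2.57  0.18] 0.0173
0.55 0.48 0.03 [-0.13  2.57  0.15] 0.0004
0.55 0.48 0.045 [-0.17  2.56  0.2 ] 0.0
0.55 0.6 0.03 [0.11 2.34 0.15] 0.0
0.55 0.6 0.03 [0.11 2.34 0.15] 0.0
0.55 0.66 0.03 [0.21 2.21 0.17] 0.0
0.6 0.46 0.03 [-0.13  2.57  0.12] 0.0319
0.6 0.48 0.03 [-0.11  2.57  0.09] 0.0149
0.6 0.48 0.045 [-0.16  2.57  0.14] 0.0115
0.6 0.6 0.03 [0.1  2.37 0.07] 0.0
0.6 0.6 0.03 [0.1  2.37 0.07] 0.0
0.6 0.66 0.03 [0.2  2.25 0.09] 0.0
```

```bash
cat >> h.py <<'E'
from scipy.spatial.transform import Rotation as Ro
def st(target=None):
    s=bot.read_state(); R=Ro.from_rotvec(s["tcp_rot"]).as_matrix(); z=R[:,2]; y=R[:,1]
    print("t",round(s["time"],2),"q",s["q"].round(3),"p",s["tool_pos"].round(4),"F",s["wrist_force"].round(1),"w",round(s["width"],2))
    print(" tilt",z[:2].round(3),"phi",round(np.arccos(-z[2]),3),"az",round(np.degrees(np.arctan2(z[1],z[0])),1),"yaz",round(np.degrees(np.arctan2(y[1],y[0])),1), "q235-pi",round(s["q"][[1,2,4]].sum()-np.pi,3))
    if target is not None:
        p=np.array(target)-s["tool_pos"]; print(" units(tool)",(R.T@p/.04).round(2))
    return s,R
E
python3 - <<'E'
from h import *
st((.45,.13,.70))
E
```

```text
t 2.35 q [-1.217  0.009  1.033  0.009  1.939 -0.047] p [ 0.2167 -0.5061  0.7048] F [0.6 0.2 0.9] w 0.0
 tilt [ 0.063 -0.147] phi 0.16 az -66.8 yaz -66.8 q235-pi -0.16
 units(tool) [ 11.63 -12.18  -1.85]
```

Call:
play_rows:
  rows:
    - {"dx": 0.58, "dy": -0.61, "dz": -0.09, "roll": 0, "fingers": 1}
    - {"dx": 0.58, "dy": -0.61, "dz": -0.09, "roll": 0, "fingers": 1}
    - {"dx": 0.58, "dy": -0.61, "dz": -0.09, "roll": 0, "fingers": 1}
    - {"dx": 0.58, "dy": -0.61, "dz": -0.09, "roll": 0, "fingers": 1}
    - {"dx": 0.58, "dy": -0.61, "dz": -0.09, "roll": 0, "fingers": 1}
    - {"dx": 0.58, "dy": -0.61, "dz": -0.09, "roll": 0, "fingers": 1}
    - {"dx": 0.58, "dy": -0.61, "dz": -0.09, "roll": 0, "fingers": 1}
    - {"dx": 0.58, "dy": -0.61, "dz": -0.09, "roll": 0, "fingers": 1}
    - {"dx": 0.58, "dy": -0.61, "dz": -0.09, "roll": 0, "fingers": 1}
    - {"dx": 0.58, "dy": -0.61, "dz": -0.09, "roll": 0, "fingers": 1}
    - {"dx": 0.58, "dy": -0.61, "dz": -0.09, "roll": 0, "fingers": 1}
    - {"dx": 0.58, "dy": -0.61, "dz": -0.09, "roll": 0, "fingers": 1}
    - {"dx": 0.58, "dy": -0.61, "dz": -0.09, "roll": 0, "fingers": 1}
    - {"dx": 0.58, "dy": -0.61, "dz": -0.09, "roll": 0, "fingers": 1}
    - {"dx": 0.58, "dy": -0.61, "dz": -0.09, "roll": 0, "fingers": 1}
    - {"dx": 0.58, "dy": -0.61, "dz": -0.09, "roll": 0, "fingers": 1}
    - {"dx": 0.58, "dy": -0.61, "dz": -0.09, "roll": 0, "fingers": 1}
    - {"dx": 0.58, "dy": -0.61, "dz": -0.09, "roll": 0, "fingers": 1}
    - {"dx": 0.58, "dy": -0.61, "dz": -0.09, "roll": 0, "fingers": 1}
    - {"dx": 0.58, "dy": -0.61, "dz": -0.09, "roll": 0, "fingers": 1}

```text
time: 4.02
tool_pos: [0.4489, 0.1314, 0.7015]
tcp_rot: [2.926, 0.601, 0.053]
wrist_force: [0.2, -0.4, 0.6]
width: 0.0
```

Call:
play_rows:
  rows:
    - {"dx": 0, "dy": 0, "dz": 0, "roll": 1, "fingers": 1}
    - {"dx": 0, "dy": 0, "dz": 0, "roll": 1, "fingers": 1}
    - {"dx": 0, "dy": 0, "dz": 0, "roll": 1, "fingers": 1}
    - {"dx": 0, "dy": 0, "dz": 0, "roll": 1, "fingers": 1}
    - {"dx": 0, "dy": 0, "dz": 0, "roll": 1, "fingers": 1}
    - {"dx": 0, "dy": 0, "dz": 0, "roll": 1, "fingers": 1}
    - {"dx": 0, "dy": 0, "dz": 0, "roll": 1, "fingers": 1}

```text
time: 4.6
tool_pos: [0.4488, 0.1296, 0.7014]
tcp_rot: [2.996, -0.131, 0.107]
wrist_force: [0.8, 0.3, 0.3]
width: -0.001
```

```bash
python3 - <<'E'
from h import *
st((.60,.18,.82))
E
```

```text
t 4.6 q [ 0.344 -0.057  1.104 -0.179  2.075  1.914] p [0.4488 0.1296 0.7014] F [0.8 0.3 0.3] w -0.0
 tilt [ 0.065 -0.143] phi 0.157 az -65.6 yaz -95.3 q235-pi -0.02
 units(tool) [ 3.88 -1.18 -2.86]
```

Call:
play_rows:
  rows:
    - {"dx": 0.9, "dy": -0.35, "dz": -0.75, "roll": 0, "fingers": 1}
    - {"dx": 0.9, "dy": -0.35, "dz": -0.75, "roll": 0, "fingers": 1}
    - {"dx": 0.9, "dy": -0.35, "dz": -0.75, "roll": 0, "fingers": 1}
    - {"dx": 0.9, "dy": -0.35, "dz": -0.75, "roll": 0, "fingers": 1}
    - {"dx": 0.95, "dy": -0.35, "dz": -0.7, "roll": 0, "fingers": 1}
    - {"dx": 0.95, "dy": -0.35, "dz": -0.7, "roll": 0, "fingers": 1}
    - {"dx": 0.95, "dy": -0.35, "dz": -0.7, "roll": 0, "fingers": 1}
    - {"dx": 0.95, "dy": -0.35, "dz": -0.7, "roll": 0, "fingers": 1}
    - {"dx": 0.95, "dy": -0.35, "dz": -0.65, "roll": 0, "fingers": 1}
    - {"dx": 0.95, "dy": -0.35, "dz": -0.65, "roll": 0, "fingers": 1}
    - {"dx": 0.95, "dy": -0.35, "dz": -0.6, "roll": 0, "fingers": 1}
    - {"dx": 0.95, "dy": -0.35, "dz": -0.6, "roll": 0, "fingers": 1}

```text
time: 5.6
tool_pos: [0.6563, 0.2146, 0.7737]
tcp_rot: [3.016, -0.106, 0.352]
wrist_force: [-0.4, -0.6, -0.8]
width: 0.003
```

```bash
python3 - <<'E'
from h import *
st((.60,.18,.82))
E
```

```text
t 5.6 q [ 0.373  0.469  0.311 -0.228  2.176  1.868] p [0.6563 0.2146 0.7737] F [-0.4 -0.6 -0.8] w 0.0
 tilt [ 0.226 -0.111] phi 0.254 az -26.1 yaz -94.7 q235-pi -0.186
 units(tool) [-1.05  1.08 -1.34]
```

Call:
play_rows:
  rows:
    - {"dx": 1, "dy": -0.4, "dz": -0.5, "roll": 0, "fingers": 1}
    - {"dx": 1, "dy": -0.4, "dz": -0.5, "roll": 0, "fingers": 1}
    - {"dx": 1, "dy": -0.4, "dz": -0.5, "roll": 0, "fingers": 1}
    - {"dx": 1, "dy": -0.4, "dz": -0.45, "roll": 0, "fingers": 1}
    - {"dx": 1, "dy": -0.4, "dz": -0.45, "roll": 0, "fingers": 1}
    - {"dx": 1, "dy": -0.4, "dz": -0.4, "roll": 0, "fingers": 1}
    - {"dx": 1, "dy": -0.4, "dz": -0.4, "roll": 0, "fingers": 1}
    - {"dx": 1, "dy": -0.4, "dz": -0.35, "roll": 0, "fingers": 1}
    - {"dx": 1, "dy": -0.4, "dz": -0.35, "roll": 0, "fingers": 1}
    - {"dx": 1, "dy": -0.4, "dz": -0.3, "roll": 0, "fingers": 1}
    - {"dx": 1, "dy": -0.4, "dz": -0.3, "roll": 0, "fingers": 1}

```text
time: 6.52
tool_pos: [0.702, 0.2434, 0.7619]
tcp_rot: [3.01, -0.118, 0.484]
wrist_force: [-106.9, -39.9, 31.6]
width: 0.004
```

```bash
python3 - <<'E'
from h import *
st((.55,-.02,.62))
E
```

```text
t 6.52 q [ 0.4    0.499  0.311 -0.245  2.065  1.904] p [0.702  0.2434 0.7619] F [-106.9  -39.9   31.6] w 0.0
 tilt [ 0.309 -0.101] phi 0.331 az -18.2 yaz -95.2 q235-pi -0.266
 units(tool) [-4.31  6.61  2.85]
```

Call:
play_rows:
  rows:
    - {"dx": -0.6, "dy": 0.25, "dz": 0, "roll": 0, "fingers": 1}
    - {"dx": -1, "dy": 0.4, "dz": 0, "roll": 0, "fingers": 1}
    - {"dx": -1, "dy": 0.4, "dz": 0, "roll": 0, "fingers": 1}

```text
time: 6.77
tool_pos: [0.6923, 0.2389, 0.7396]
tcp_rot: [3.017, -0.075, 0.788]
wrist_force: [4.5, 1.7, 2.7]
width: 0.002
```

```bash
python3 - <<'E'
from h import *
s,R=st((.55,-.02,.62))
for n in("scene","top"):
    c=cam(n); cv2.imwrite(f"pics/{n}1.png",c["pixels"][:,:,::-1]); print(n,proj(c,s["tool_pos"]))
E
```

```text
t 6.77 q [ 0.405  0.179  0.857 -0.226  1.641  1.956] p [0.6923 0.2389 0.7396] F [4.5 1.7 2.7] w 0.0
 tilt [ 0.488 -0.034] phi 0.511 az -4.0 yaz -93.0 q235-pi -0.465
 units(tool) [-4.3   6.62  1.09]
scene (np.float64(338.78771511669925), np.float64(-107.47418317489411))
top (np.float64(275.45018572689634), np.float64(-96.18366394370955))
```

View pics/top1.png

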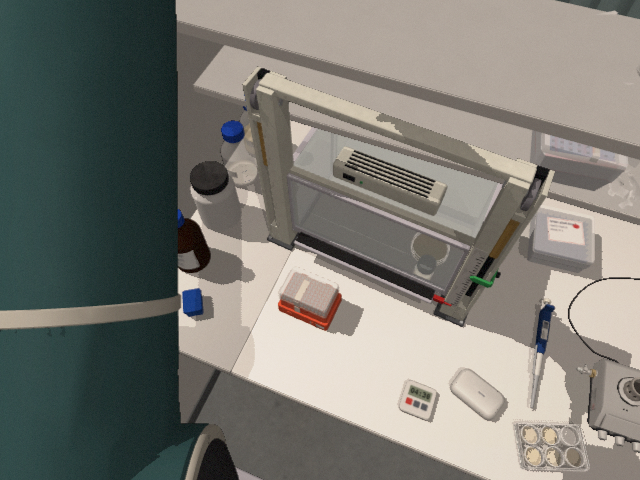

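The top view is clear of damage: lip, box (310,297) and bottles are unchanged, with the arm at left. The tilt now commanded is 0.51 rad toward the hood, which is what I want.

```bash
python3 - <<'E'
from h import *
s,R=st((.49,0,.45))
print("down units", R.T@np.array([0,0,-1.]), "hoodx",R.T@np.array([.996,-.087,0]))
E
```

```text
t 6.87 q [ 0.404  0.178  0.889 -0.226  1.634  1.955] p [0.6934 0.239  0.7211] F [ 2.1  1.8 -1.6] w 0.01
 tilt [ 0.469 -0.043] phi 0.49 az -5.2 yaz -92.9 q235-pi -0.441
 units(tool) [-7.46  6.08  3.85]
down units [-0.47055659 -0.02122506  0.8821145 ] hoodx [0.88119016 0.03619071 0.47093431]
```

Call:
play_rows:
  rows:
    - {"dx": -0.75, "dy": 0.61, "dz": 0.38, "roll": 0, "fingers": 1}
    - {"dx": -0.75, "dy": 0.61, "dz": 0.38, "roll": 0, "fingers": 1}
    - {"dx": -0.75, "dy": 0.61, "dz": 0.38, "roll": 0, "fingers": 1}
    - {"dx": -0.75, "dy": 0.61, "dz": 0.38, "roll": 0, "fingers": 1}
    - {"dx": -0.75, "dy": 0.61, "dz": 0.38, "roll": 0, "fingers": 1}
    - {"dx": -0.75, "dy": 0.61, "dz": 0.38, "roll": 0, "fingers": 1}
    - {"dx": -0.75, "dy": 0.61, "dz": 0.38, "roll": 0, "fingers": 1}
    - {"dx": -0.75, "dy": 0.61, "dz": 0.38, "roll": 0, "fingers": 1}
    - {"dx": -0.75, "dy": 0.61, "dz": 0.38, "roll": 0, "fingers": 1}
    - {"dx": -0.75, "dy": 0.61, "dz": 0.38, "roll": 0, "fingers": 1}
    - {"dx": 0, "dy": 0, "dz": 0, "roll": 0, "fingers": 1}

```text
time: 7.78
tool_pos: [0.4947, 0.0001, 0.442]
tcp_rot: [3.017, -0.076, 0.745]
wrist_force: [-0.9, -0.8, -3.2]
width: -0.002
```

```bash
python3 - <<'E'
from h import *
s,R=st((.49,0,.09))
E
```

```text
t 7.78 q [-0.029 -0.47   1.965 -0.033  1.162  1.598] p [4.947e-01 1.000e-04 4.420e-01] F [-0.9 -0.8 -3.2] w -0.0
 tilt [ 0.464 -0.044] phi 0.485 az -5.4 yaz -93.2 q235-pi -0.484
 units(tool) [-4.21 -0.17  7.73]
```

Call:
play_rows:
  rows:
    - {"dx": -0.42, "dy": -0.02, "dz": 0.77, "roll": 0, "fingers": 1}
    - {"dx": -0.42, "dy": -0.02, "dz": 0.77, "roll": 0, "fingers": 1}
    - {"dx": -0.42, "dy": -0.02, "dz": 0.77, "roll": 0, "fingers": 1}
    - {"dx": -0.42, "dy": -0.02, "dz": 0.77, "roll": 0, "fingers": 1}
    - {"dx": -0.42, "dy": -0.02, "dz": 0.77, "roll": 0, "fingers": 1}
    - {"dx": -0.42, "dy": -0.02, "dz": 0.77, "roll": 0, "fingers": 1}
    - {"dx": -0.42, "dy": -0.02, "dz": 0.77, "roll": 0, "fingers": 1}
    - {"dx": -0.42, "dy": -0.02, "dz": 0.77, "roll": 0, "fingers": 1}
    - {"dx": -0.42, "dy": -0.02, "dz": 0.77, "roll": 0, "fingers": 1}
    - {"dx": -0.42, "dy": -0.02, "dz": 0.77, "roll": 0, "fingers": 1}
    - {"dx": 0, "dy": 0, "dz": 0, "roll": 0, "fingers": 1}

```text
time: 8.7
tool_pos: [0.4961, 0.0054, 0.0942]
tcp_rot: [3.019, -0.071, 0.749]
wrist_force: [-2.2, 0.7, -0.6]
width: -0.001
```

```bash
python3 - <<'E'
from h import *
s,R=st((.52,0,.03))
print("up units", R.T@np.array([0,0,1.]), "hoodx",R.T@np.array([.996,-.087,0]))
c=cam("scene"); cv2.imwrite("pics/s2.png",c["pixels"][:,:,::-1]); print(proj(c,s["tool_pos"]))
E
```

```text
t 8.7 q [-0.017 -0.219  2.454 -0.079  0.422  1.665] p [0.4961 0.0054 0.0942] F [-2.2  0.7 -0.6] w -0.0
 tilt [ 0.466 -0.04 ] phi 0.487 az -4.9 yaz -92.9 q235-pi -0.485
 units(tool) [-0.22  0.08  1.7 ]
up units [ 0.46774719  0.01829578 -0.88367292] hoodx [0.88276397 0.03580353 0.46800735]
(np.float64(327.4795899249853), np.float64(319.8809907826839))
```

View pics/s2.png

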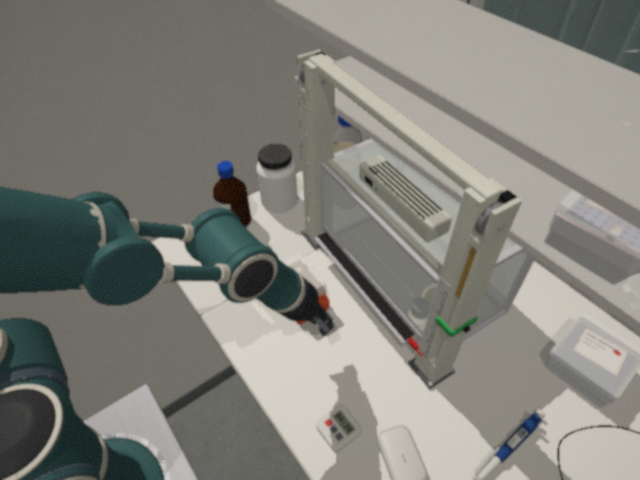

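```bash
python3 - <<'E'
from h import *
s,R=st((.53,.003,.021))
print((R.T@np.array([.073,-.004,0])/.04).round(2))
E
```

```text
t 8.75 q [-0.017 -0.223  2.451 -0.079  0.424  1.665] p [0.4984 0.0054 0.0978] F [ 0.5 -0.6 -0.5] w 0.0
 tilt [ 0.471 -0.04 ] phi 0.492 az -4.9 yaz -92.9 q235-pi -0.49
 units(tool) [-0.21 -0.02  2.07]
[1.61 0.01 0.86]
```

Call:
play_rows:
  rows:
    - {"dx": -0.05, "dy": 0, "dz": 0.52, "roll": 0, "fingers": 1}
    - {"dx": -0.05, "dy": 0, "dz": 0.52, "roll": 0, "fingers": 1}
    - {"dx": -0.05, "dy": 0, "dz": 0.52, "roll": 0, "fingers": 1}
    - {"dx": -0.05, "dy": 0, "dz": 0.52, "roll": 0, "fingers": 1}
    - {"dx": 0, "dy": 0, "dz": 0, "roll": 0, "fingers": 1}
    - {"dx": 0.32, "dy": 0, "dz": 0.17, "roll": 0, "fingers": 1}
    - {"dx": 0.32, "dy": 0, "dz": 0.17, "roll": 0, "fingers": 1}
    - {"dx": 0.32, "dy": 0, "dz": 0.17, "roll": 0, "fingers": 1}
    - {"dx": 0.32, "dy": 0, "dz": 0.17, "roll": 0, "fingers": 1}
    - {"dx": 0.32, "dy": 0, "dz": 0.17, "roll": 0, "fingers": 1}
    - {"dx": 0, "dy": 0, "dz": 0, "roll": 0, "fingers": 1}
    - {"dx": 0, "dy": 0, "dz": 0, "roll": 0, "fingers": 1}

```text
time: 9.75
tool_pos: [0.6078, -0.0017, 0.0282]
tcp_rot: [3.013, -0.071, 0.773]
wrist_force: [0.1, 0.3, -0.4]
width: -0.003
```

```bash
python3 - <<'E'
from h import *
s,R=st((.604,0,.021))
E
```

```text
t 9.75 q [-0.028  0.133  2.288 -0.125  0.219  1.704] p [ 0.6078 -0.0017  0.0282] F [ 0.1  0.3 -0.4] w -0.0
 tilt [ 0.48  -0.041] phi 0.503 az -4.8 yaz -93.0 q235-pi -0.501
 units(tool) [-0.17 -0.04  0.11]
```

Call:
play_rows:
  rows:
    - {"dx": 0.1, "dy": 0, "dz": -0.18, "roll": 0, "fingers": 1}
    - {"dx": 0.1, "dy": 0, "dz": -0.18, "roll": 0, "fingers": 1}
    - {"dx": 0.1, "dy": 0, "dz": -0.18, "roll": 0, "fingers": 1}
    - {"dx": 0.1, "dy": 0, "dz": -0.18, "roll": 0, "fingers": 1}
    - {"dx": 0.1, "dy": 0, "dz": -0.18, "roll": 0, "fingers": 1}
    - {"dx": 0.1, "dy": 0, "dz": -0.18, "roll": 0, "fingers": 1}
    - {"dx": 0.1, "dy": 0, "dz": -0.18, "roll": 0, "fingers": 1}
    - {"dx": 0.1, "dy": 0, "dz": -0.18, "roll": 0, "fingers": 1}

```text
time: 10.42
tool_pos: [0.604, -0.001, 0.0908]
tcp_rot: [3.015, -0.071, 0.763]
wrist_force: [-6.1, -3.8, -4.7]
width: -0.001
```

```bash
cat > meas.py <<'E'
from h import *
def sash(tag):
    out=[]
    for n in("scene","top"):
        c=cam(n); cv2.imwrite(f"pics/{n}_{tag}.png",c["pixels"][:,:,::-1])
        hsv=cv2.cvtColor(c["pixels"],cv2.COLOR_RGB2HSV).astype(int); H,S,V=hsv[...,0],hsv[...,1],hsv[...,2]
        for nm,m in(("ptr",((H<6)|(H>174))&(S>150)&(V>100)),("grn",(H>50)&(H<75)&(S>120))):
            v,u=np.where(m&(c["depth"]>0)); p=np.array([pt(c,a,b) for a,b in zip(u,v)])
            k=(abs(p[:,0]-.605)<.03)&(p[:,1]<-.10)&(p[:,1]>-.215)&(p[:,2]>.05)
            p=p[k];u=u[k];v=v[k]
            if nm=="ptr": 
                if len(p): print(n,"ptr",len(p),"z",np.percentile(p[:,2],[5,50,95]).round(4),"y",p[:,1].min().round(3),"tip px",u.max(),v[u==u.max()].mean())
                else: print(n,"ptr hidden")
            else: k=p[:,1]>-.185; print(n,"grn tip z",np.percentile(p[k,2],[5,50,95]).round(4),"y",p[:,1].max().round(3),"x",np.median(p[k,0]).round(3),"tip px",u.min())
E
python3 - <<'E'
from meas import *
st(); sash("a")
E
```

```text
t 10.42 q [-0.026  0.015  2.259 -0.078  0.373  1.657] p [ 0.604  -0.001   0.0908] F [-6.1 -3.8 -4.7] w -0.0
 tilt [ 0.475 -0.041] phi 0.496 az -4.9 yaz -93.0 q235-pi -0.495
scene ptr 75 z [0.122  0.1263 0.1284] y -0.156 tip px 425 339.5
scene grn tip z [0.2065 0.2137 0.2176] y -0.163 x 0.6 tip px 436
top ptr 70 z [0.1228 0.1284 0.131 ] y -0.154 tip px 457 294.0
top grn tip z [0.2031 0.2124 0.2168] y -0.159 x 0.601 tip px 470
```

Call:
play_rows:
  rows:
    - {"dx": 0.1, "dy": 0, "dz": -0.18, "roll": 0, "fingers": 1}
    - {"dx": 0.1, "dy": 0, "dz": -0.18, "roll": 0, "fingers": 1}
    - {"dx": 0.1, "dy": 0, "dz": -0.18, "roll": 0, "fingers": 1}
    - {"dx": 0.1, "dy": 0, "dz": -0.18, "roll": 0, "fingers": 1}
    - {"dx": 0.1, "dy": 0, "dz": -0.18, "roll": 0, "fingers": 1}
    - {"dx": 0.1, "dy": 0, "dz": -0.18, "roll": 0, "fingers": 1}
    - {"dx": 0.1, "dy": 0, "dz": -0.18, "roll": 0, "fingers": 1}
    - {"dx": 0.1, "dy": 0, "dz": -0.18, "roll": 0, "fingers": 1}
    - {"dx": 0.05, "dy": 0, "dz": -0.09, "roll": 0, "fingers": 1}
    - {"dx": 0, "dy": 0, "dz": 0, "roll": 0, "fingers": 1}

```text
time: 11.35
tool_pos: [0.604, -0.0, 0.1611]
tcp_rot: [3.015, -0.071, 0.761]
wrist_force: [-11.5, -2.6, 1.1]
width: -0.001
```

```bash
python3 - <<'E'
from meas import *
st(); sash("b")
a=cv2.imread("pics/scene_b.png")[280:360,380:500]; b=cv2.imread("pics/top_b.png")[230:310,410:530]
cv2.imwrite("pics/b.png",cv2.resize(np.hstack([a,b]),None,fx=3.3,fy=3.3,interpolation=cv2.INTER_CUBIC))
E
```

```text
t 11.35 q [-0.024 -0.087  2.203 -0.06   0.532  1.638] p [ 0.604  -0.      0.1611] F [-11.5  -2.6   1.1] w -0.0
 tilt [ 0.473 -0.042] phi 0.495 az -5.0 yaz -93.0 q235-pi -0.494
scene ptr 96 z [0.191  0.1961 0.1989] y -0.156 tip px 432 320.0
scene grn tip z [0.2067 0.2134 0.2166] y -0.163 x 0.601 tip px 436
top ptr 79 z [0.1909 0.1958 0.1985] y -0.154 tip px 465 279.5
top grn tip z [0.2031 0.2126 0.2177] y -0.159 x 0.601 tip px 470
```

View pics/b.png

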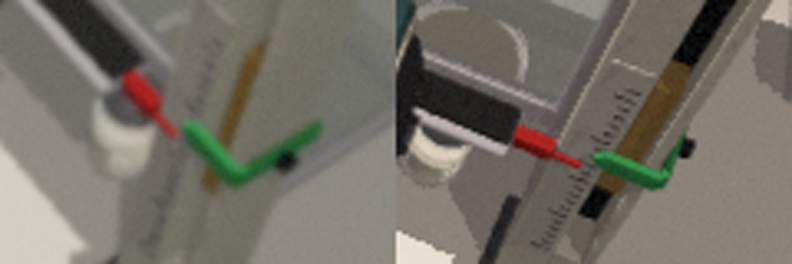

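The crop shows the red pointer's tip just left of the green clip's tip and a little below it, in both views.

```bash
cat > tips.py <<'E'
from h import *
def tips(save=False):
    for n in("scene","top"):
        cs=[cam(n) for _ in range(3)]; c=cs[0]; c["depth"]=np.median([x["depth"] for x in cs],0)
        hsv=cv2.cvtColor(c["pixels"],cv2.COLOR_RGB2HSV).astype(int); H,S,V=hsv[...,0],hsv[...,1],hsv[...,2]
        for nm,m,lo,hi in(("ptr",((H<6)|(H>174))&(S>110)&(V>80),-.175,-.143),("grn",(H>50)&(H<75)&(S>100),-.177,-.155)):
            v,u=np.where(m&(c["depth"]>0)); p=np.array([pt(c,a,b) for a,b in zip(u,v)])
            k=(abs(p[:,0]-.605)<.03)&(p[:,1]<hi)&(p[:,1]>lo)&(p[:,2]>.05); p=p[k]
            print(n,nm,len(p),"med",np.median(p,0).round(4),"z",np.percentile(p[:,2],[5,25,75,95]).round(4))
if __name__=="__main__": tips()
E
python3 tips.py
```

```text
scene ptr 21 med [ 0.6049 -0.1495  0.192 ] z [0.1903 0.191  0.1934 0.1938]
scene grn 45 med [ 0.6008 -0.1706  0.2127] z [0.2054 0.2096 0.2153 0.2167]
top ptr 17 med [ 0.6046 -0.1497  0.1921] z [0.1871 0.1915 0.1928 0.1933]
top grn 55 med [ 0.6012 -0.1688  0.2118] z [0.2046 0.2078 0.2149 0.2168]
```

Call:
play_rows:
  rows:
    - {"dx": 0.078, "dy": 0, "dz": -0.142, "roll": 0, "fingers": 1}
    - {"dx": 0.078, "dy": 0, "dz": -0.142, "roll": 0, "fingers": 1}
    - {"dx": 0.078, "dy": 0, "dz": -0.142, "roll": 0, "fingers": 1}
    - {"dx": 0, "dy": 0, "dz": 0, "roll": 0, "fingers": 1}
    - {"dx": 0, "dy": 0, "dz": 0, "roll": 0, "fingers": 1}

```text
time: 12.17
tool_pos: [0.6042, 0.0007, 0.1805]
tcp_rot: [3.015, -0.071, 0.762]
wrist_force: [-12.7, -1.1, 1.1]
width: 0.005
```

```bash
python3 - <<'E'
from tips import *
tips(); st((.57,.0,.18))
E
```

```text
scene ptr 23 med [ 0.6053 -0.1495  0.2119] z [0.2023 0.2107 0.2128 0.2131]
scene grn 46 med [ 0.6005 -0.1707  0.2127] z [0.2061 0.2094 0.2154 0.217 ]
top ptr 17 med [ 0.6048 -0.1488  0.2116] z [0.208  0.2111 0.212  0.2132]
top grn 54 med [ 0.6012 -0.1689  0.2114] z [0.2036 0.2075 0.2154 0.2176]
t 12.47 q [-0.023 -0.11   2.184 -0.056  0.573  1.635] p [0.6043 0.0007 0.1804] F [-13.3  -2.    1.8] w 0.0
 tilt [ 0.474 -0.041] phi 0.496 az -4.9 yaz -93.0 q235-pi -0.494
 units(tool) [-0.76  0.06 -0.4 ]
```

```bash
python3 - <<'E'
from h import *
import pickle
c=pickle.load(open("top0.pkl","rb")); print("tray",onz(c,193,303,.015),"amber",onz(c,190,268,.0))
s,R=st((.50,.01,.185)); 
print(((R.T@np.array([.441-.50,.144-.01,0]))/.04).round(2), ((R.T@np.array([0,0,-.167]))/.04).round(2))
from k import ik
for z in(.1,.05,.03,.016):print(z,ik(np.hypot(.441,.144),z,.497))
E
```

```text
tray [0.41612278 0.38634026 0.015     ] amber [0.49766249 0.44529683 0.        ]
t 12.47 q [-0.023 -0.11   2.184 -0.056  0.573  1.635] p [0.6043 0.0007 0.1804] F [-13.3  -2.    1.8] w 0.0
 tilt [ 0.474 -0.041] phi 0.496 az -4.9 yaz -93.0 q235-pi -0.494
 units(tool) [-2.25 -0.09 -1.35]
[-1.42 -3.27 -0.84] [-1.98 -0.08  3.67]
0.1 (array([-0.32060653,  2.51577592,  0.44942327]), np.float64(1.3102907647777329e-11))
0.05 (array([-0.20929784,  2.55476516,  0.29912537]), np.float64(1.008398254342957e-07))
0.03 (array([-0.15751021,  2.56653875,  0.23556415]), np.float64(8.31084744912225e-08))
0.016 (array([-0.11628605,  2.56999972,  0.19139677]), np.float64(0.0015013970532490872))
```

Call:
play_rows:
  rows:
    - {"dx": 0, "dy": 0, "dz": 0, "roll": 0, "fingers": 1}
    - {"dx": 0, "dy": 0, "dz": 0, "roll": 0, "fingers": 1}
    - {"dx": -0.22, "dy": -0.01, "dz": -0.12, "roll": 0, "fingers": 1}
    - {"dx": -0.44, "dy": -0.02, "dz": -0.235, "roll": 0, "fingers": 1}
    - {"dx": -0.44, "dy": -0.02, "dz": -0.235, "roll": 0, "fingers": 1}
    - {"dx": -0.44, "dy": -0.02, "dz": -0.235, "roll": 0, "fingers": 1}
    - {"dx": -0.44, "dy": -0.02, "dz": -0.235, "roll": 0, "fingers": 1}
    - {"dx": -0.22, "dy": 0, "dz": -0.12, "roll": 0, "fingers": 1}
    - {"dx": -0.24, "dy": -0.55, "dz": -0.14, "roll": 0, "fingers": 0.5}
    - {"dx": -0.24, "dy": -0.55, "dz": -0.14, "roll": 0, "fingers": 0.5}
    - {"dx": -0.24, "dy": -0.55, "dz": -0.14, "roll": 0, "fingers": 0.5}
    - {"dx": -0.24, "dy": -0.55, "dz": -0.14, "roll": 0, "fingers": 0.5}
    - {"dx": -0.24, "dy": -0.55, "dz": -0.14, "roll": 0, "fingers": 0.5}
    - {"dx": -0.24, "dy": -0.55, "dz": -0.14, "roll": 0, "fingers": 0.5}
    - {"dx": 0, "dy": 0, "dz": 0, "roll": 0, "fingers": 0.5}

```text
time: 13.72
tool_pos: [0.4478, 0.1496, 0.1821]
tcp_rot: [3.018, -0.065, 0.777]
wrist_force: [0.5, 0.1, -1.0]
width: 0.501
```

```bash
python3 - <<'E'
from tips import *
tips(); st((.438,.144,.018))
c=cam("top"); cv2.imwrite("pics/t3.png",c["pixels"][:,:,::-1])
E
```

```text
scene ptr 22 med [ 0.6049 -0.1492  0.2125] z [0.2104 0.2116 0.2129 0.2134]
scene grn 46 med [ 0.6007 -0.1706  0.213 ] z [0.2052 0.2098 0.2155 0.2165]
top ptr 17 med [ 0.6047 -0.1489  0.2118] z [0.2073 0.2109 0.2121 0.2126]
top grn 55 med [ 0.6011 -0.1689  0.2115] z [0.2028 0.2081 0.2151 0.2166]
t 14.02 q [ 0.436 -0.379  2.39  -0.369  0.722  2.284] p [0.4477 0.1443 0.1797] F [-0.9  0.1  1.1] w 0.5
 tilt [ 0.478 -0.041] phi 0.5 az -4.9 yaz -93.1 q235-pi -0.408
 units(tool) [-2.15 -0.05  3.43]
```

View pics/t3.png

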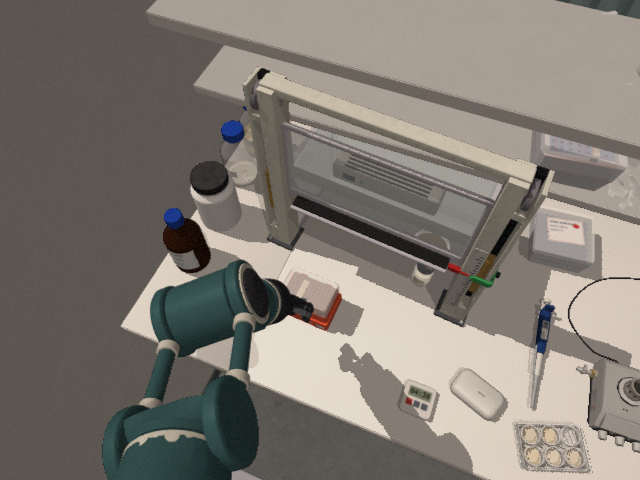

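The top view shows the sash standing with the pointer at (460,268) level with the clip. The gripper hangs just short of the box (320,300), and the bystanders are unmoved. q6 would run past its limit lower down, so I turn the gripper by half a turn first, which gives the same finger line.

Call:
play_rows:
  rows:
    - {"dx": 0, "dy": 0, "dz": 0, "roll": -1, "fingers": 0.5}
    - {"dx": 0, "dy": 0, "dz": 0, "roll": -1, "fingers": 0.5}
    - {"dx": 0, "dy": 0, "dz": 0, "roll": -1, "fingers": 0.5}
    - {"dx": 0, "dy": 0, "dz": 0, "roll": -1, "fingers": 0.5}
    - {"dx": 0, "dy": 0, "dz": 0, "roll": -1, "fingers": 0.5}
    - {"dx": 0, "dy": 0, "dz": 0, "roll": -1, "fingers": 0.5}
    - {"dx": 0, "dy": 0, "dz": 0, "roll": -1, "fingers": 0.5}
    - {"dx": 0, "dy": 0, "dz": 0, "roll": -1, "fingers": 0.5}
    - {"dx": 0, "dy": 0, "dz": 0, "roll": -1, "fingers": 0.5}
    - {"dx": 0, "dy": 0, "dz": 0, "roll": -1, "fingers": 0.5}
    - {"dx": 0, "dy": 0, "dz": 0, "roll": -1, "fingers": 0.5}
    - {"dx": 0, "dy": 0, "dz": 0, "roll": -1, "fingers": 0.5}
    - {"dx": 0, "dy": 0, "dz": 0, "roll": -1, "fingers": 0.5}
    - {"dx": 0, "dy": 0, "dz": 0, "roll": -1, "fingers": 0.5}
    - {"dx": 0, "dy": 0, "dz": 0, "roll": -1, "fingers": 0.5}
    - {"dx": 0, "dy": 0, "dz": 0, "roll": -1, "fingers": 0.5}
    - {"dx": 0, "dy": 0, "dz": 0, "roll": -1, "fingers": 0.5}
    - {"dx": 0, "dy": 0, "dz": 0, "roll": -1, "fingers": 0.5}
    - {"dx": 0, "dy": 0, "dz": 0, "roll": -1, "fingers": 0.5}
    - {"dx": 0, "dy": 0, "dz": 0, "roll": -1, "fingers": 0.5}

```text
time: 15.73
tool_pos: [0.4474, 0.144, 0.179]
tcp_rot: [2.148, 1.721, 0.508]
wrist_force: [0.3, -0.2, 0.0]
width: 0.502
```

Call:
play_rows:
  rows:
    - {"dx": 0, "dy": 0, "dz": 0, "roll": -1, "fingers": 0.5}
    - {"dx": 0, "dy": 0, "dz": 0, "roll": -1, "fingers": 0.5}
    - {"dx": 0, "dy": 0, "dz": 0, "roll": -1, "fingers": 0.5}
    - {"dx": 0, "dy": 0, "dz": 0, "roll": -1, "fingers": 0.5}
    - {"dx": 0, "dy": 0, "dz": 0, "roll": -1, "fingers": 0.5}
    - {"dx": 0, "dy": 0, "dz": 0, "roll": -1, "fingers": 0.5}
    - {"dx": 0, "dy": 0, "dz": 0, "roll": -1, "fingers": 0.5}
    - {"dx": 0, "dy": 0, "dz": 0, "roll": -1, "fingers": 0.5}
    - {"dx": 0, "dy": 0, "dz": 0, "roll": -1, "fingers": 0.5}
    - {"dx": 0, "dy": 0, "dz": 0, "roll": -1, "fingers": 0.5}
    - {"dx": 0, "dy": 0, "dz": 0, "roll": -1, "fingers": 0.5}
    - {"dx": 0, "dy": 0, "dz": 0, "roll": -1, "fingers": 0.5}
    - {"dx": 0, "dy": 0, "dz": 0, "roll": -1, "fingers": 0.5}
    - {"dx": 0, "dy": 0, "dz": 0, "roll": -1, "fingers": 0.5}
    - {"dx": 0, "dy": 0, "dz": 0, "roll": -1, "fingers": 0.5}
    - {"dx": 0, "dy": 0, "dz": 0, "roll": -1, "fingers": 0.5}
    - {"dx": 0, "dy": 0, "dz": 0, "roll": -1, "fingers": 0.5}
    - {"dx": 0, "dy": 0, "dz": 0, "roll": -1, "fingers": 0.5}
    - {"dx": 0, "dy": 0, "dz": 0, "roll": -1, "fingers": 0.5}
    - {"dx": 0, "dy": 0, "dz": 0, "roll": -1, "fingers": 0.5}

```text
time: 17.4
tool_pos: [0.4473, 0.144, 0.179]
tcp_rot: [0.519, 2.593, 0.074]
wrist_force: [-0.2, -0.2, -0.3]
width: 0.499
```

Call:
play_rows:
  rows:
    - {"dx": 0, "dy": 0, "dz": 0, "roll": -1, "fingers": 0.5}
    - {"dx": 0, "dy": 0, "dz": 0, "roll": -1, "fingers": 0.5}
    - {"dx": 0, "dy": 0, "dz": 0, "roll": -1, "fingers": 0.5}
    - {"dx": 0, "dy": 0, "dz": 0, "roll": -1, "fingers": 0.5}
    - {"dx": 0, "dy": 0, "dz": 0, "roll": -1, "fingers": 0.5}
    - {"dx": 0, "dy": 0, "dz": 0, "roll": -0.5, "fingers": 0.5}
    - {"dx": 0, "dy": 0, "dz": 0, "roll": 0, "fingers": 0.5}

```text
time: 17.98
tool_pos: [0.4473, 0.1441, 0.1791]
tcp_rot: [0.018, 2.643, -0.054]
wrist_force: [-0.7, 0.5, -1.1]
width: 0.5
```

```bash
python3 - <<'E'
from h import *
s,R=st((.438,.144,.06))
print((R.T@np.array([0,0,-.042])/.04).round(2), "hoodx",R.T@np.array([.996,-.087,0]))
E
```

```text
t 17.98 q [ 0.436 -0.378  2.391 -0.37   0.722 -0.893] p [0.4473 0.1441 0.1791] F [-0.7  0.5 -1.1] w 0.5
 tilt [ 0.477 -0.041] phi 0.499 az -5.0 yaz 88.7 q235-pi -0.407
 units(tool) [1.63 0.1  2.5 ]
[0.5  0.04 0.92] hoodx [-0.87542722 -0.06471679  0.47856443]
```

Call:
play_rows:
  rows:
    - {"dx": 0.27, "dy": 0.02, "dz": 0.42, "roll": 0, "fingers": 0.5}
    - {"dx": 0.27, "dy": 0.02, "dz": 0.42, "roll": 0, "fingers": 0.5}
    - {"dx": 0.27, "dy": 0.02, "dz": 0.42, "roll": 0, "fingers": 0.5}
    - {"dx": 0.27, "dy": 0.02, "dz": 0.42, "roll": 0, "fingers": 0.5}
    - {"dx": 0.27, "dy": 0.02, "dz": 0.42, "roll": 0, "fingers": 0.5}
    - {"dx": 0.27, "dy": 0.02, "dz": 0.42, "roll": 0, "fingers": 0.5}
    - {"dx": 0.12, "dy": 0.01, "dz": 0.22, "roll": 0, "fingers": 0.5}
    - {"dx": 0.12, "dy": 0.01, "dz": 0.22, "roll": 0, "fingers": 0.5}
    - {"dx": 0.12, "dy": 0.01, "dz": 0.22, "roll": 0, "fingers": 0.5}
    - {"dx": 0, "dy": 0, "dz": 0, "roll": 0, "fingers": 0.5}
    - {"dx": 0, "dy": 0, "dz": 0, "roll": 0, "fingers": 0.5}

```text
time: 18.9
tool_pos: [0.4378, 0.1453, 0.0288]
tcp_rot: [0.018, 2.645, -0.054]
wrist_force: [0.1, 0.4, -0.0]
width: 0.496
```

```bash
python3 - <<'E'
from h import *
s,R=st((.438,.144,.018))
E
```

```text
t 18.9 q [ 0.451 -0.113  2.534 -0.733  0.375 -0.464] p [0.4378 0.1453 0.0288] F [ 0.1  0.4 -0. ] w 0.5
 tilt [ 0.475 -0.042] phi 0.498 az -5.0 yaz 88.7 q235-pi -0.346
 units(tool) [ 0.12 -0.02  0.24]
```

Call:
play_rows:
  rows:
    - {"dx": 0.12, "dy": 0, "dz": 0.22, "roll": 0, "fingers": 0.5}
    - {"dx": -0.13, "dy": -0.01, "dz": 0.072, "roll": 0, "fingers": 0.5}
    - {"dx": -0.13, "dy": -0.01, "dz": 0.072, "roll": 0, "fingers": 0.5}
    - {"dx": -0.13, "dy": -0.01, "dz": 0.072, "roll": 0, "fingers": 0.5}
    - {"dx": -0.13, "dy": -0.01, "dz": 0.072, "roll": 0, "fingers": 0.5}
    - {"dx": -0.22, "dy": -0.016, "dz": 0.12, "roll": 0, "fingers": 0.5}
    - {"dx": -0.22, "dy": -0.016, "dz": 0.12, "roll": 0, "fingers": 0.5}
    - {"dx": -0.22, "dy": -0.016, "dz": 0.12, "roll": 0, "fingers": 0.5}
    - {"dx": -0.22, "dy": -0.016, "dz": 0.12, "roll": 0, "fingers": 0.5}
    - {"dx": -0.22, "dy": -0.016, "dz": 0.12, "roll": 0, "fingers": 0.5}
    - {"dx": -0.22, "dy": -0.016, "dz": 0.12, "roll": 0, "fingers": 0.5}

```text
time: 19.82
tool_pos: [0.523, 0.1383, 0.0192]
tcp_rot: [0.016, 2.644, -0.053]
wrist_force: [-1.5, 1.1, 1.2]
width: 0.499
```

```bash
cat > bx.py <<'E'
from h import *
def box(tag):
    s,R=st(); p=s["tool_pos"][:2]-[.642,.053]; print(" T hood",(p@[.996,-.087]).round(4),(p@[.087,.996]).round(4))
    for n in("scene","top"):
        c=cam(n); cv2.imwrite(f"pics/{n}_{tag}.png",c["pixels"][:,:,::-1])
        hsv=cv2.cvtColor(c["pixels"],cv2.COLOR_RGB2HSV).astype(int); H,S,V=hsv[...,0],hsv[...,1],hsv[...,2]
        d=c["depth"]; v,u=np.where((H<14)&(S>140)&(d>0)); P=np.array([pt(c,a,b) for a,b in zip(u,v)])-[.642,.053,0]
        h=np.c_[P[:,:2]@np.array([[.996,.087],[-.087,.996]]),P[:,2]]
        k=(h[:,0]>-.25)&(h[:,0]<.25)&(h[:,1]>-.05)&(h[:,1]<.2)&(h[:,2]<.06)&(h[:,2]>.0); h=h[k]
        if len(h)>10:
            f=h[h[:,2]<.03]; print(n,len(h),"x",np.percentile(h[:,0],[1,50,99]).round(3),"y",np.percentile(h[:,1],[1,99]).round(3))
            r=cv2.minAreaRect(h[:,:2].astype(np.float32)); print("  rect",np.round(cv2.boxPoints(r),3).tolist())
E
python3 -c "from bx import *; box('p1')"
```

```text
t 19.82 q [ 0.339  0.057  2.397 -0.73   0.3   -0.559] p [0.523  0.1383 0.0192] F [-1.5  1.1  1.2] w 0.5
 tilt [ 0.477 -0.041] phi 0.499 az -4.9 yaz 88.8 q235-pi -0.388
 T hood -0.1259 0.0746
scene 702 x [-0.121 -0.102 -0.038] y [0.012 0.125]
  rect [[-0.17299999296665192, 0.08699999749660492], [-0.0860000029206276, -0.02199999988079071], [-0.029999999329447746, 0.02199999988079071], [-0.11800000071525574, 0.13099999725818634]]
top 407 x [-0.115 -0.108 -0.034] y [0.014 0.117]
  rect [[-0.16500000655651093, 0.07900000363588333], [-0.08100000023841858, -0.020999999716877937], [-0.028999999165534973, 0.024000000208616257], [-0.1120000034570694, 0.12300000339746475]]
```

View pics/top_p1.png

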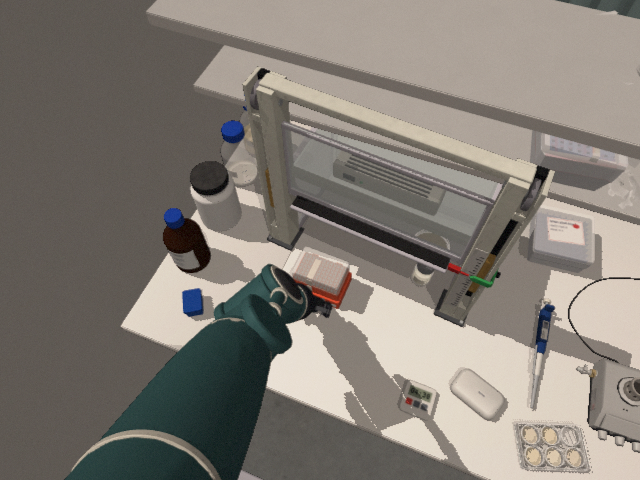

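The box has slid about 59 mm and is still square to the hood (top view, around (320,280)). The fingers are on its near side and the bystanders are in place.

Call:
play_rows:
  rows:
    - {"dx": -0.2, "dy": -0.015, "dz": 0.11, "roll": 0, "fingers": 0.5}
    - {"dx": -0.22, "dy": -0.016, "dz": 0.12, "roll": 0, "fingers": 0.5}
    - {"dx": -0.22, "dy": -0.016, "dz": 0.12, "roll": 0, "fingers": 0.5}
    - {"dx": -0.22, "dy": -0.016, "dz": 0.12, "roll": 0, "fingers": 0.5}
    - {"dx": -0.22, "dy": -0.016, "dz": 0.12, "roll": 0, "fingers": 0.5}
    - {"dx": -0.22, "dy": -0.016, "dz": 0.12, "roll": 0, "fingers": 0.5}
    - {"dx": -0.22, "dy": -0.016, "dz": 0.12, "roll": 0, "fingers": 0.5}
    - {"dx": -0.22, "dy": -0.016, "dz": 0.12, "roll": 0, "fingers": 0.5}

```text
time: 20.58
tool_pos: [0.6021, 0.1316, 0.0193]
tcp_rot: [0.016, 2.644, -0.053]
wrist_force: [-0.8, -0.9, -0.6]
width: 0.499
```

```bash
python3 -c "from bx import *; box('p2')"
```

```text
t 20.58 q [ 0.268  0.181  2.252 -0.623  0.287 -0.727] p [0.6021 0.1316 0.0193] F [-0.8 -0.9 -0.6] w 0.5
 tilt [ 0.477 -0.041] phi 0.499 az -4.9 yaz 88.8 q235-pi -0.421
 T hood -0.0466 0.0748
scene 637 x [-0.039 -0.021  0.044] y [0.012 0.121]
  rect [[-0.09000000357627869, 0.08100000023841858], [-0.004000000189989805, -0.02199999988079071], [0.05000000074505806, 0.02199999988079071], [-0.035999998450279236, 0.125]]
top 329 x [-0.035 -0.028  0.046] y [0.015 0.073]
  rect [[-0.05900000035762787, 0.03400000184774399], [0.020999999716877937, -0.01899999938905239], [0.05000000074505806, 0.026000000536441803], [-0.029999999329447746, 0.07800000160932541]]
```

Call:
play_rows:
  rows:
    - {"dx": -0.22, "dy": -0.016, "dz": 0.12, "roll": 0, "fingers": 0.5}
    - {"dx": -0.22, "dy": -0.016, "dz": 0.12, "roll": 0, "fingers": 0.5}
    - {"dx": -0.22, "dy": -0.016, "dz": 0.12, "roll": 0, "fingers": 0.5}
    - {"dx": -0.22, "dy": -0.016, "dz": 0.12, "roll": 0, "fingers": 0.5}
    - {"dx": -0.22, "dy": -0.016, "dz": 0.12, "roll": 0, "fingers": 0.5}
    - {"dx": -0.13, "dy": -0.01, "dz": 0.07, "roll": 0, "fingers": 0.5}
    - {"dx": -0.06, "dy": 0, "dz": 0.03, "roll": 0, "fingers": 0.5}
    - {"dx": 0, "dy": 0, "dz": 0, "roll": 0, "fingers": 0.5}

```text
time: 21.35
tool_pos: [0.6608, 0.1269, 0.0198]
tcp_rot: [0.017, 2.643, -0.053]
wrist_force: [0.3, -0.8, -0.6]
width: 0.496
```

```bash
python3 -c "
from bx import *; box('p3')
from tips import tips; tips()"
```

```text
t 21.35 q [ 0.229  0.267  2.139 -0.533  0.295 -0.852] p [0.6608 0.1269 0.0198] F [ 0.3 -0.8 -0.6] w 0.5
 tilt [ 0.478 -0.04 ] phi 0.5 az -4.8 yaz 88.8 q235-pi -0.44
 T hood 0.0123 0.0752
scene 386 x [0.02  0.028 0.067] y [0.012 0.113]
  rect [[-0.014999999664723873, 0.0989999994635582], [0.03099999949336052, -0.003000000026077032], [0.07100000232458115, 0.014999999664723873], [0.02500000037252903, 0.11699999868869781]]
top 229 x [0.022 0.029 0.068] y [0.015 0.07 ]
  rect [[-0.003000000026077032, 0.04500000178813934], [0.04699999839067459, -0.008999999612569809], [0.07599999755620956, 0.017999999225139618], [0.026000000536441803, 0.07199999690055847]]
scene ptr 21 med [ 0.6047 -0.1495  0.2127] z [0.2103 0.2118 0.2131 0.2139]
scene grn 45 med [ 0.6007 -0.1708  0.2124] z [0.2057 0.21   0.2159 0.2167]
top ptr 17 med [ 0.6049 -0.1488  0.2119] z [0.2077 0.2109 0.2128 0.2138]
top grn 54 med [ 0.6009 -0.1689  0.2114] z [0.2039 0.2083 0.2149 0.2167]
```

View pics/scene_p3.png

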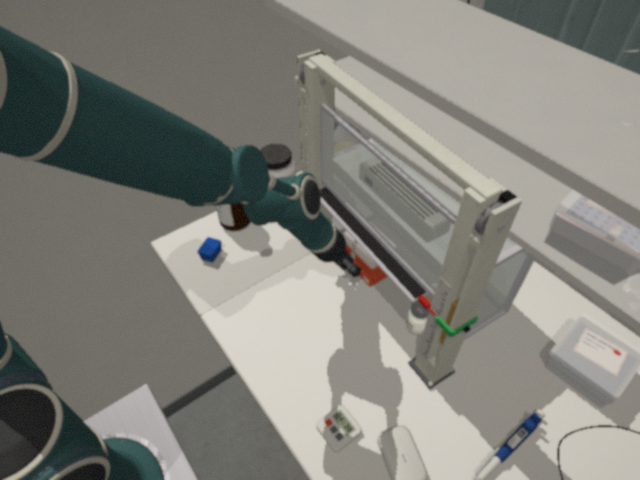

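The scene view shows the orange base (365,265) behind the sash plane, and the pointer (427,302) level with the clip. I'll push 10 mm more for margin, then withdraw straight back.

Call:
play_rows:
  rows:
    - {"dx": -0.13, "dy": -0.01, "dz": 0.07, "roll": 0, "fingers": 0.5}
    - {"dx": -0.09, "dy": 0, "dz": 0.05, "roll": 0, "fingers": 0.5}
    - {"dx": 0, "dy": 0, "dz": 0, "roll": 0, "fingers": 0.5}
    - {"dx": 0, "dy": 0, "dz": 0, "roll": 0, "fingers": 0.5}
    - {"dx": 0.22, "dy": 0.016, "dz": -0.12, "roll": 0, "fingers": 0.5}
    - {"dx": 0.44, "dy": 0.03, "dz": -0.24, "roll": 0, "fingers": 0.5}
    - {"dx": 0.44, "dy": 0.03, "dz": -0.24, "roll": 0, "fingers": 0.5}
    - {"dx": 0.44, "dy": 0.03, "dz": -0.24, "roll": 0, "fingers": 0.5}
    - {"dx": 0.44, "dy": 0.03, "dz": -0.24, "roll": 0, "fingers": 0.5}
    - {"dx": 0.44, "dy": 0.03, "dz": -0.24, "roll": 0, "fingers": 0.5}
    - {"dx": 0.44, "dy": 0.03, "dz": -0.24, "roll": 0, "fingers": 0.5}
    - {"dx": 0.22, "dy": 0.016, "dz": -0.12, "roll": 0, "fingers": 0.5}
    - {"dx": 0, "dy": 0, "dz": 0, "roll": 0, "fingers": 0.5}
    - {"dx": 0, "dy": 0, "dz": 0, "roll": 0, "fingers": 0.5}

```text
time: 22.92
tool_pos: [0.5295, 0.1381, 0.0197]
tcp_rot: [0.015, 2.643, -0.052]
wrist_force: [0.0, 0.0, 0.7]
width: 0.502
```

```bash
python3 -c "
from bx import *; box('p4')
from tips import tips; tips()"
```

```text
t 22.92 q [ 0.333  0.067  2.386 -0.721  0.297 -0.574] p [0.5295 0.1381 0.0197] F [0.  0.  0.7] w 0.5
 tilt [ 0.478 -0.04 ] phi 0.5 az -4.8 yaz 88.9 q235-pi -0.392
 T hood -0.1195 0.0749
scene 538 x [0.026 0.035 0.065] y [0.013 0.128]
  rect [[-0.003000000026077032, 0.12300000339746475], [0.03700000047683716, 0.004000000189989805], [0.07100000232458115, 0.01600000075995922], [0.03200000151991844, 0.1340000033378601]]
top 619 x [0.026 0.033 0.065] y [0.016 0.134]
  rect [[0.0020000000949949026, 0.12800000607967377], [0.03700000047683716, 0.007000000216066837], [0.07500000298023224, 0.017999999225139618], [0.03999999910593033, 0.13899999856948853]]
scene ptr 22 med [ 0.605  -0.1492  0.2117] z [0.2096 0.2113 0.2128 0.2138]
scene grn 46 med [ 0.6007 -0.1709  0.2124] z [0.2058 0.2088 0.2159 0.2172]
top ptr 16 med [ 0.6042 -0.1485  0.2125] z [0.2109 0.2117 0.2129 0.2146]
top grn 53 med [ 0.6011 -0.1686  0.2116] z [0.2043 0.208  0.2147 0.217 ]
```

View pics/top_p4.png

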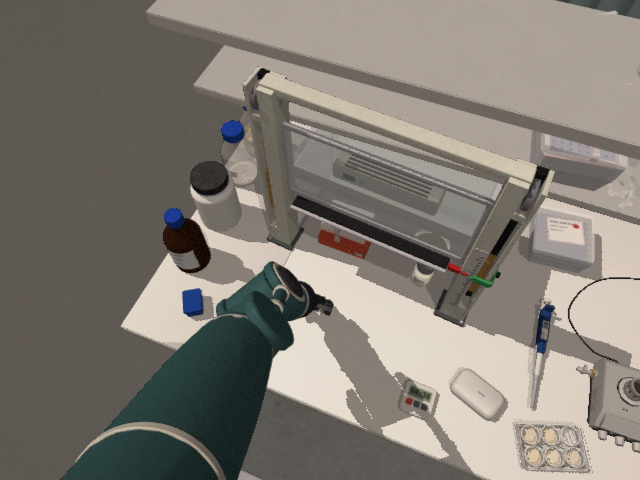

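The top view shows the box upright in the hood with its base at (345,240), the pointer (458,268) beside the clip tip, the gripper clear and the bystanders in place. I'm handing in.

```bash
python3 -c "
from h import *
print(bot.finish_job()); st()"
```

```text
the job is handed in; nothing more can be done
None
the job is handed in; nothing more can be done
```

I raised the sash to the green mark and slid the tip box into the hood, then handed the job in at about 23 s of the 67 s allowed. No verdict is reported.

**Getting under the lip:** The moves offer no tilt, so I got about 0.5 rad of forward tilt by driving the arm against its reach limit. With the fingers shut and tilted, I then pushed the lip up from beneath. The fingers bore on the lip's lower front edge, so the push was partly horizontal, up to about 13 N.

**Last checks:**

| Check | Measured | Needed |
|---|---|---|
| Pointer height against green mark | 0.212 m against 0.212 m, agreeing within 1 mm in both cameras | within 8 mm |
| Near side of the box behind the sash plane | about +26 mm, with a few mm uncertainty in my estimate of the plane | above 0 |
| Box | looked upright; sash and box not measured for motion | upright and at rest |
| Bystanders | looked unmoved; positions not remeasured | within 20 mm |
| Gripper | about 14 cm from the box; force reading near 0 | touching nothing |

**Bump on the way:** While tilting the arm high up, at about (0.70, 0.24, 0.76), the tool pushed against something I couldn't see in the pictures. The wrist force read 107 N at the end of that move (limit 120 N), and I backed off at once. I cannot rule out a higher peak between readings, or that the arm or gripper body passed its 40 N limit there.

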